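# Sight the finished bracket in the inspection mirror

## Robot

A 6-joint arm with a two-finger parallel gripper is mounted at the origin on the work surface. World frame = base frame: x ahead of the robot, y to its left, z up, the work surface at z = 0. Lengths are in m, angles in rad, forces in N, time in s.
With the tool pointing down it reaches from about 0.3 to 1 m from the base axis. Payload 5.1 kg.
Tool frame: the origin (TCP) lies between the finger pads; the fingertips stand 22 mm ahead of it and the grasp point (between the pads) lies 3 mm ahead of it; z points along the fingers, y is the direction in which the jaws open and shut (so a half turn about z gives the same grasp; the last joint's range is limited). The gripper opens to 95 mm and grips with 3 to 60 N. Pads are 20 mm wide; open, the fingers measure 119 mm over their backs; the gripper's body (75 mm by 180 mm) begins 59 mm behind the grasp point.
Start: joints at [-1.38, 0.124, 1.65, -0, 1.367, -0.083], TCP at [0.176, -0.626, 0.237] pointing down, gripper open.
Joint ranges: [-2.61, 2.61], [-1.02, 2.33], [0.03, 2.71], [-1.35, 4.49], [0.32, 2.68], [-2.91, 2.91]. Speed limits (rad/s): [2.57, 2.57, 3.14, 3.14, 3.14, 3.14].

## Interface

Orientations are given as a rotation vector (axis times angle).
In Python, from station import readout, imaging, arm gives the robot as it stands.
- The arm moves only by the shell command python3 -m jog 'ROWS' [FORCE]. ROWS is a JSON object of lists of equal length, an entry for each row: "translation": the shift along the tool's x, y, z in mm, a list of three; "delta_rot": the turn, a rotation vector about the tool's x, y, z in degrees, a list of three; "fingers": the opening, from 0 (shut) to 1 (fully open). In form: {"translation": [[tx, ty, tz], ...], "delta_rot": [[rx, ry, rz], ...], "fingers": [fingers, ...]}. A call has 1 to 8 rows; each row shifts and turns the pose as measured when the row begins, along the tool's axes as they then stand; what a row does not reach is not made up. A row lasts 1/12 s, in which the tool goes at most 41.7 mm and 7.16 degrees, less where a joint would pass 70% of its speed; a pose out of reach is approached as far as the arm can. A call with a gripper value outside its range is refused whole. The fingers move at their own pace and stop on an object; FORCE is the grip in N (left out, the last holds). Time passes only in rows, so rows that do not move let the fingers close. It gives the time, the measured TCP pose, the force and the opening at its end, in the units of the state.
- readout.read_state(): the state, without advancing time (a new reading comes with each control period).
- imaging.capture(name): name is "side" or "top" or "wrist"; returns the picture (384x512x3 uint8, red, green, blue); there is no depth.
- imaging.camera_model(name): a dict with "fx", "fy", "cx", "cy" (pixels), "R" (3x3) and "t" (3): a world point X has camera coordinates R X + t. Camera axes: x right, y down, z forward; pixel columns grow to the right and rows downward; lengths in m; the calibration is good to about 2 mm. The wrist camera is an equidistant fisheye: a pixel r from the principal point sees the ray r / f radians off the axis. A picture is of the moment at which its call begins: read the wrist's pose just before it. camera_model takes no time and is no camera call; for the wrist camera it gives the pose at the moment of the call.
- arm.sign_off(): hands the job in, once; it reports no verdict.
The state is a dict: "t": time; "qpos": joint angles; "joint_velocities": joint speeds; "joint_torque": joint torques, N m; "position": TCP position; "tool_rot": TCP orientation; "force": force on the tool from outside, world axes, zero at the start; "moment": the same for the moment, N m; "opening": finger opening in m.
Only numpy, scipy, OpenCV 4.12 (cv2) and the standard library are available. Lean on these libraries where they do the work, as an engineer would, in place of code of your own. Each camera call takes 0.05 s, during which the arm holds its last target.

## Task

Collect the finished post bracket from the cut-off machine's catch tray and set it down, without dropping it, upright on the floor of the grey tote beside the flat clip that is already there, and let go of it. Then turn the spring-loaded inspection mirror (the grip is on its top) until the bench camera sees the bracket's round flange reflected in it (the pointer under the mirror shows where the camera is looking), and finish while still holding the mirror steady at that angle: do not let go. Leave the offcuts, the clip and everything else on the bench where they are.

Things in the scene. Friction and masses are not known exactly. Their poses are not given: they have to be found in the camera images.
- bracket: Finished steel bracket, about 0.28 kg, standing in the tray: base plate 60 x 60 x 8 mm, on its centre a 24 x 24 mm square post up to 130 mm, and round the post a flange disc 50 mm in diameter, 62 to 72 mm up (all heights above the underside). Origin at the centre of the underside, z up, x and y square to the post's sides. The post is free for gripping from 72 to 130 mm.
- bracket_mark (a point): The marker to be seen: the centre of the bracket's round flange, on the post's axis 67 mm above the underside.
- tray: Aluminium catch tray, fixed, 260 (x) x 220 (y) mm, walls 30 mm high and 4 mm thick, floor 4 mm above the bench. Origin under its centre on the bench. A sheet-metal chute 160 mm wide runs up from its -y side to the cut-off machine; it starts 38 mm above the bench and rises at 24 degrees.
- tote: Grey plastic tote, fixed to the bench, 280 (x) x 190 (y) mm outside, walls 40 mm high and 5 mm thick, floor 5 mm above the bench. Origin under its centre on the bench. The clip lies in its +x half; its -x half is free.
- station: Fixed mirror station with a round base, 65 mm radius, 10 mm high. Origin on the bench, on the mirror's upright pivot axis. Its x axis points level from the pivot to the bench camera: a black box 44 mm wide, its top 92 mm above the bench, far end 218 mm from the pivot; its lens, 140 mm from the pivot and 70 mm up, looks straight at the pivot.
- mirror: Upright framed mirror, 94 mm wide, 33 to 107 mm above the bench, turning about its own z (up; origin on the bench on the station's pivot axis). x: normal out of the reflecting face. A spring (0.03 N m, and 0.08 more per rad) turns it back clockwise from above to a stop, x then 0.175 rad clockwise of the station's x; from there it turns counterclockwise up to 1.4 rad. Let go, it swings back.
- mirror_grip (a point): Where to take the mirror: the middle of the steel grip block on its top edge, on the pivot axis, 137 mm above the bench. The block is 12 mm thick along the mirror's x, 26 mm wide along the mirror's y, and reaches from 107 to 157 mm above the bench.
- pointer: Steel needle with a diamond tip, 130 mm long, 17 mm above the bench under the mirror, same origin, geared so that its angle from the station's x is always twice the mirror's: its x axis is the camera's line of sight as reflected at the pivot. The camera sees the flange when this line, drawn on level, meets the 50 mm flange.
- offcut_a: Offcut of 25 mm square tube, 60 mm long, lying in the tray; leave it. Origin at the centre of its underside, x along it.
- offcut_b: Offcut of 30 mm square tube, 45 mm long, lying in the tray; leave it. Origin at the centre of its underside, x along it.
- clip: Flat steel clip 50 x 90 x 8 mm with a stub 24 mm in diameter reaching 28 mm above its underside, lying in the +x half of the tote; leave it. Origin at the centre of its underside, y along it.
- brush: Hand brush lying on the bench between the robot and the mirror, under 60 mm high; leave it.
- hammer: Hammer lying towards the back of the bench; leave it.
- spray_can: Grey can, 66 mm in diameter, 130 mm tall, standing to the left of the tote (+y); leave it. Origin under its centre.
- clamp: Bar clamp with red jaws, 200 mm long, lying at the back of the bench; leave it. Origin in the middle of its bar, x along it.
Mind the look-alikes: they are no part of the job. What is shaped like the bracket but pink or turquoise is not meant.

How it is judged:
By the outcome, as a careful person would: the job done as asked, in the order asked, and still so for the second after the job is handed in, while the arm keeps its last pose, push and grip.
It also fails if it takes over 51 s, if anything falls off the work surface, if the arm or the gripper's body presses on something with over 40 N, if the wrist force passes 120 N, or if a joint passes its speed limit or range.

## Working session

There is one attempt and no reset: what is moved stays moved. The work goes in short steps, Python scripts to look and compute and a shell command to move; the robot and the scene stay as the last step left them, time stands still between calls to the robot, and variables do not carry over. Pictures are saved under pics/ and viewed, and the job is handed in when it is done.

```bash
mkdir -p pics; python3 - <<'E'
from station import readout, imaging, arm
import cv2
print(readout.read_state())
for n in ("side","top","wrist"):
    m=imaging.camera_model(n); print(n,m)
    p=imaging.capture(n); cv2.imwrite(f"pics/{n}0.png",cv2.cvtColor(p,cv2.COLOR_RGB2BGR))
E
```

```text
{'t': 0.0, 'qpos': array([-1.37956650e+00,  1.24506460e-01,  1.65167118e+00, -3.13113652e-05,
        1.36749617e+00, -8.25959553e-02]), 'joint_velocities': array([-0.0008705 ,  0.00072168,  0.00046926,  0.00078807,  0.00223806,
       -0.00072296]), 'joint_torque': array([ 1.34449765e-03, -4.17595840e+01, -3.59932029e+01,  7.75205693e-02,
        4.92877874e-02, -1.76392869e-04]), 'position': array([ 0.17562326, -0.62520322,  0.2353878 ]), 'tool_rot': array([-3.11013546e+00, -4.28508470e-01,  2.25419755e-04]), 'force': array([ 0.87434414,  0.59021982, -0.22359728]), 'moment': array([-0.04005485,  0.03448974,  0.00192323]), 'opening': 0.09525903589650671}
side {'fx': 416.59294722384004, 'fy': 416.59294722384004, 'cx': 256.1086483355533, 'cy': 191.37275859726898, 'R': array([[ 0.99855143, -0.05370687, -0.0032576 ],
       [-0.04067657, -0.71388077, -0.69908488],
       [ 0.03522012,  0.69820471, -0.71503127]]), 't': array([-0.50069402,  0.16653847,  1.14513323])}
top {'fx': 437.54058612521595, 'fy': 437.54058612521595, 'cx': 254.01674113019664, 'cy': 192.7251649505746, 'R': array([[-0.02725953, -0.99956341, -0.01139755],
       [-0.99235322,  0.02843247, -0.1201111 ],
       [ 0.12038272,  0.00803623, -0.99269503]]), 't': array([0.08883735, 0.50144874, 1.31784014])}
wrist {'fx': 297.3186396354542, 'fy': 297.3186396354542, 'cx': 262.61400352329355, 'cy': 197.49961074225672, 'R': array([[ 0.27176758, -0.96235605, -0.00363581],
       [-0.93341541, -0.26451069,  0.24242476],
       [-0.23426064, -0.06248947, -0.9701634 ]]), 't': array([-0.64777573, -0.02990835,  0.39119677])}
```

View pics/side0.png

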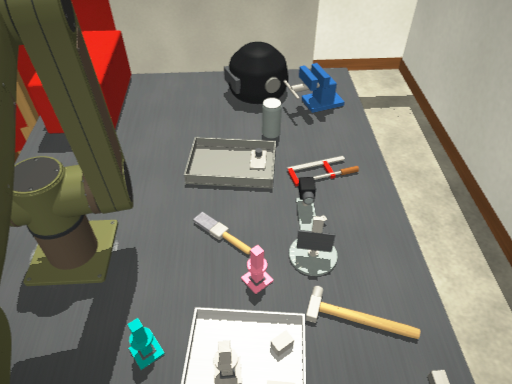

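View pics/top0.png

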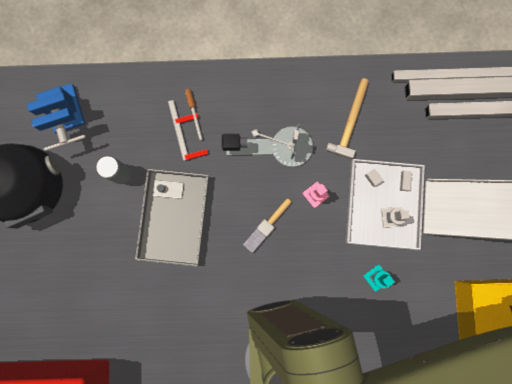

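View pics/wrist0.png

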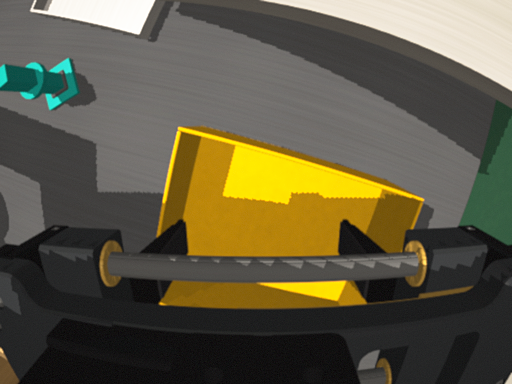

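Top view: bracket in the tray at about (395,217), offcuts at (375,178) and (406,180), tote at (173,218) with the clip at (168,189), mirror station at (292,147) with the camera box at (231,143). The pink look-alike is at (317,194) and the turquoise one at (379,278). I'll zoom in next.

```bash
cat > h.py <<'E'
import numpy as np, cv2
from station import readout, imaging, arm
from scipy.spatial.transform import Rotation as Ro
def ray(m,u,v,fish=False):
    x=np.array([(u-m['cx'])/m['fx'],(v-m['cy'])/m['fy']])
    if fish:
        th=np.hypot(*x); d=np.array([*(x/th*np.sin(th)),np.cos(th)])
    else: d=np.array([*x,1.])
    R=np.array(m['R']); return -R.T@np.array(m['t']), R.T@d
def plane(m,u,v,z,fish=False):
    c,d=ray(m,u,v,fish); return c+d*(z-c[2])/d[2]
def proj(m,X,fish=False):
    p=np.array(m['R'])@np.array(X)+m['t']
    if fish:
        r=np.hypot(p[0],p[1]); th=np.arctan2(r,p[2]); return m['cx']+m['fx']*th*p[0]/r, m['cy']+m['fy']*th*p[1]/r
    return m['cx']+m['fx']*p[0]/p[2], m['cy']+m['fy']*p[1]/p[2]
def crop(src,dst,x0,y0,w,h,s):
    im=cv2.imread(src)[y0:y0+h,x0:x0+w]; cv2.imwrite(dst,cv2.resize(im,None,fx=s,fy=s,interpolation=cv2.INTER_CUBIC))
E
python3 - <<'E'
from h import *
crop('pics/top0.png','pics/c1.png',340,150,100,110,5)
crop('pics/top0.png','pics/c2.png',210,110,120,80,6)
crop('pics/top0.png','pics/c3.png',130,160,90,110,5)
crop('pics/side0.png','pics/c4.png',180,300,130,84,6)
crop('pics/side0.png','pics/c5.png',270,170,90,110,5)
E
```

```text
(no output)
```

View pics/c1.png

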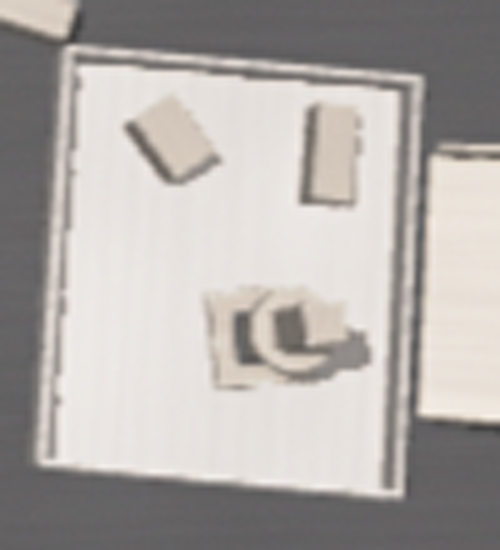

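View pics/c2.png

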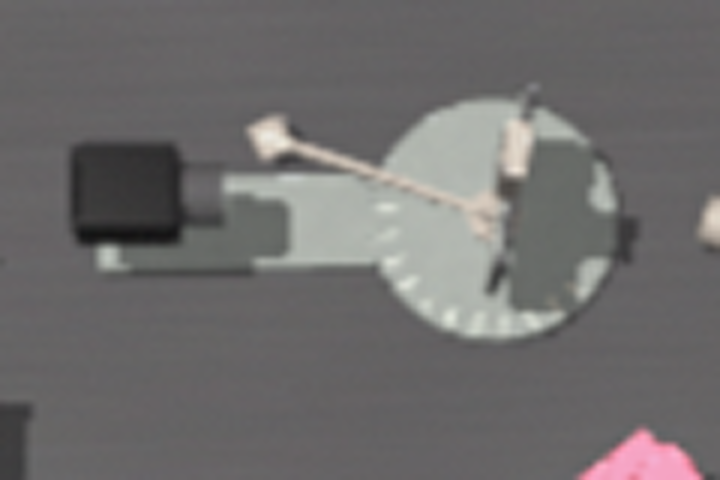

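View pics/c3.png

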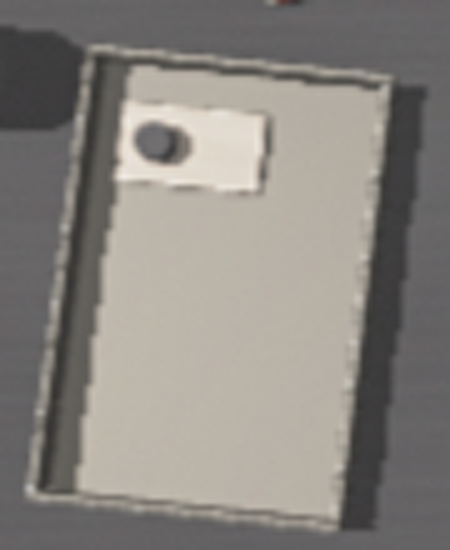

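View pics/c4.png

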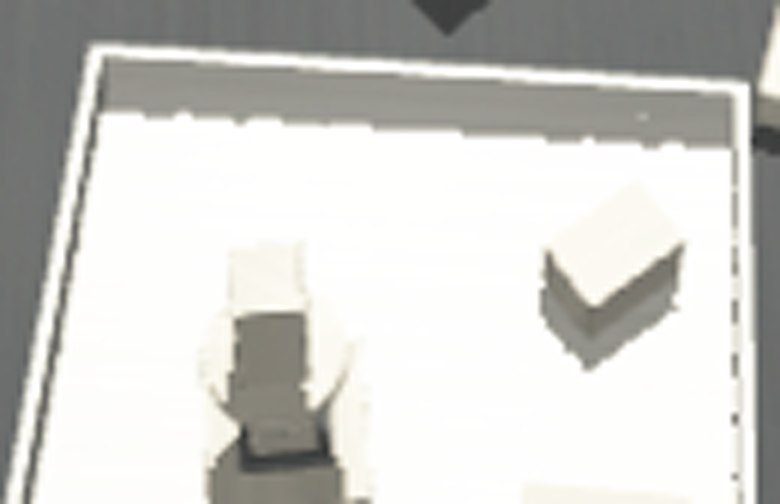

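View pics/c5.png

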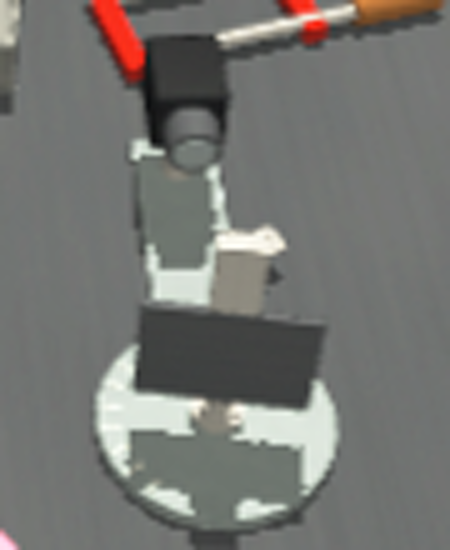

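```bash
cat > m1.py <<'E'
from h import *
T=imaging.camera_model('top'); S=imaging.camera_model('side')
c1=lambda x,y:(340+x/5-.5+.1,150+y/5-.4)
c2=lambda x,y:(210+x/6-.42,110+y/6-.42)
c3=lambda x,y:(130+x/5-.4,160+y/5-.4)
c4=lambda x,y:(180+x/6-.42,300+y/6-.42)
c5=lambda x,y:(270+x/5-.4,170+y/5-.4)
def P(n,m,z,f,pts):
    q=np.array([plane(m,*f(*p),z) for p in pts]); print(n,q[:,:2].round(4).tolist(),'mean',q.mean(0).round(4)); return q
P('post top T',T,.134,c1,[(300,308),(340,300),(352,342),(312,350)])
P('post top S',S,.134,c4,[(228,245),(303,243),(303,312),(232,312)])
P('base T (left corners)',T,.012,c1,[(205,292),(218,388)])
P('tray T',T,.030,c1,[(67,47),(422,77),(402,495),(38,463)])
P('tote T',T,.040,c3,[(90,47),(392,78),(340,528),(28,492)])
P('tote',T,.040,c3,[(90,47),(392,78),(340,528),(28,492)])
P('clip T',T,.013,c3,[(122,100),(270,115),(262,192),(115,178)])
P('grip T',T,.157,c2,[(505,118),(532,122),(526,178),(501,176)])
P('grip S',S,.157,c5,[(217,233),(280,230),(283,250),(217,250)])
P('cam T',T,.092,c2,[(75,145),(180,147),(178,240),(78,240)])
P('ptr tip T',T,.017,c2,[(270,138)])
P('base disc T',T,.010,c2,[(497,97),(497,340),(375,220),(618,220)])
P('disc S',S,.010,c5,[(95,410),(340,420),(215,525)])
E
python3 m1.py
```

```text
post top T [[0.427, -0.3349], [0.4309, -0.3577], [0.407, -0.3628], [0.4032, -0.34]] mean [ 0.417  -0.3488  0.134 ]
post top S [[0.407, -0.3365], [0.4318, -0.3371], [0.4316, -0.3604], [0.4085, -0.3591]] mean [ 0.4198 -0.3483  0.134 ]
base T (left corners) [[0.4471, -0.3163], [0.3875, -0.3206]] mean [ 0.4173 -0.3184  0.012 ]
tray T [[0.6005, -0.2353], [0.5751, -0.4533], [0.3193, -0.4223], [0.3445, -0.2038]] mean [ 0.4599 -0.3287  0.03  ]
tote T [[0.5858, 0.4014], [0.561, 0.2149], [0.2882, 0.2502], [0.3147, 0.4383]] mean [0.4374 0.3262 0.04  ]
tote [[0.5858, 0.4014], [0.561, 0.2149], [0.2882, 0.2502], [0.3147, 0.4383]] mean [0.4374 0.3262 0.04  ]
clip T [[0.5564, 0.388], [0.5442, 0.2949], [0.4957, 0.3003], [0.5072, 0.3924]] mean [0.5259 0.3439 0.013 ]
grip T [[0.6666, -0.0439], [0.6643, -0.0566], [0.6373, -0.0527], [0.6386, -0.041]] mean [ 0.6517 -0.0485  0.157 ]
grip S [[0.6399, -0.0425], [0.6712, -0.0424], [0.6705, -0.0553], [0.6383, -0.0535]] mean [ 0.655  -0.0484  0.157 ]
cam T [[0.6768, 0.165], [0.6741, 0.1126], [0.6269, 0.1147], [0.6284, 0.1644]] mean [0.6516 0.1392 0.092 ]
ptr tip T [[0.6971, 0.0679]] mean [0.6971 0.0679 0.017 ]
base disc T [[0.7176, -0.0532], [0.5868, -0.0482], [0.6529, 0.0137], [0.6491, -0.1144]] mean [ 0.6516 -0.0505  0.01  ]
disc S [[0.5877, -0.0391], [0.7192, -0.0531], [0.6419, -0.1153]] mean [ 0.6496 -0.0692  0.01  ]
```

Top and side views agree to about 3 mm, and the sizes come out right: the post is about 24 mm, the tray 258x220, the tote 274x188, and the disc radius about 65. Next: the bracket yaw and the pick pose.

```bash
cat >> h.py <<'E'
def plan(target,yaw_y):
    """tool-frame shift (mm) & z turn(deg) to reach TCP target with tool down and tool y axis at world angle yaw_y (mod pi)"""
    s=readout.read_state(); R=Ro.from_rotvec(s['tool_rot']).as_matrix()
    a=np.arctan2(R[1,1],R[0,1]); d=(yaw_y-a+np.pi/2)%np.pi-np.pi/2
    print('t %.2f'%s['t'],'pos',s['position'].round(4),'toolz',R[:,2].round(4),'tool y ang deg %.2f'%np.degrees(a),'q',s['qpos'].round(2),'F',s['force'].round(2),'op %.4f'%s['opening'])
    # align z down then yaw
    c,sn=np.cos(a+d),np.sin(a+d); y=np.array([c,sn,0]); z=np.array([0,0,-1.]); x=np.cross(y,z)
    Rt=np.column_stack([x,y,z])
    print(' rotvec tool deg',np.degrees(Ro.from_matrix(R.T@Rt).as_rotvec()).round(2))
    dp=np.array(target)-s['position']
    print(' shift now-axes mm',(R.T@dp*1000).round(1),' in final axes',(Rt.T@dp*1000).round(1),' world',(dp*1000).round(1))
E
python3 - <<'E'
from h import *
for a in (4,94): plan([.418,-.3485,.24],np.radians(a))
T=imaging.camera_model('top')
for n,u,v in(('pink',316,189),('teal',379,278),('can',107,168)):print(n,plane(T,u,v,.1))
E
```

```text
t 0.15 pos [ 0.1756 -0.6253  0.2357] toolz [-3.0e-04  1.6e-03 -1.0e+00] tool y ang deg -74.31 q [-1.38  0.12  1.65 -0.    1.37 -0.08] F [ 0.31  0.33 -0.04] op 0.0949
 rotvec tool deg [-7.000e-02 -7.000e-02 -7.831e+01]
 shift now-axes mm [ 308.2 -201.    -4. ]  in final axes [259.3 261.1  -4.3]  world [242.4 276.8   4.3]
t 0.15 pos [ 0.1756 -0.6253  0.2357] toolz [-3.0e-04  1.6e-03 -1.0e+00] tool y ang deg -74.31 q [-1.38  0.12  1.65 -0.    1.37 -0.08] F [ 0.31  0.33 -0.04] op 0.0949
 rotvec tool deg [-0.09  0.   11.69]
 shift now-axes mm [ 308.2 -201.    -4. ]  in final axes [ 261.1 -259.3   -4.3]  world [242.4 276.8   4.3]
pink [ 0.50110655 -0.10705917  0.1       ]
teal [ 0.24075505 -0.27471762  0.1       ]
can [0.58132648 0.50640211 0.1       ]
```

```bash
python3 -m jog '{"translation":[[0,0,0],[0,0,0],[28,-28,0],[28,-28,0],[28,-28,0],[28,-28,0],[28,-28,0],[28,-28,0]],"delta_rot":[[0,0,6],[0,0,5.5],[0,0,0],[0,0,0],[0,0,0],[0,0,0],[0,0,0],[0,0,0]],"fingers":[1,1,1,1,1,1,1,1]}' 30
python3 -c "
from h import *
plan([.418,-.3485,.24],np.radians(94))"
```

```text
t: 0.82
position: [0.3323, -0.4447, 0.2311]
tool_rot: [-3.135, -0.077, 0.005]
force: [0.8, -0.8, -0.3]
opening: 0.0951
t 0.82 pos [ 0.3323 -0.4447  0.2311] toolz [-0.0036  0.006  -1.    ] tool y ang deg -87.20 q [-1.03 -0.08  1.87  0.    1.36  0.5 ] F [ 0.79 -0.8  -0.28] op 0.0951
 rotvec tool deg [-0.36  0.19 -1.19]
 shift now-axes mm [ 90.2 -92.   -8.7]  in final axes [ 92.2 -90.   -8.9]  world [85.7 96.2  8.9]
```

```bash
python3 -m jog '{"translation":[[28,-28,0],[28,-28,-3],[28,-28,-3],[6,-6,-3],[0,0,0]],"delta_rot":[[-0.4,0.2,-1],[0,0,0],[0,0,0],[0,0,0],[0,0,0]],"fingers":[1,1,1,1,1]}' 30
python3 - <<'E'
from h import *
plan([.418,-.3485,.24],np.radians(94))
for k in('wrist','top','side'):
  cv2.imwrite(f'pics/{k}1.png',cv2.cvtColor(imaging.capture(k),cv2.COLOR_RGB2BGR))
m=imaging.camera_model('wrist')
print(proj(m,[.418,-.3485,.134],True),proj(m,[.418,-.3485,.071],True))
E
```

```text
t: 1.23
position: [0.4226, -0.3379, 0.2387]
tool_rot: [-3.137, -0.117, -0.001]
force: [-0.1, -0.6, 0.5]
opening: 0.0949
t 1.23 pos [ 0.4226 -0.3379  0.2387] toolz [ 4.0e-04  2.3e-03 -1.0e+00] tool y ang deg -85.73 q [-0.77 -0.12  1.89  0.    1.37  0.72] F [-0.05 -0.6   0.45] op 0.0949
 rotvec tool deg [-0.13 -0.03  0.27]
 shift now-axes mm [-5.4 10.2 -1.3]  in final axes [-5.3 10.3 -1.3]  world [ -4.6 -10.6   1.3]
(np.float64(273.0334530369265), np.float64(204.66641655848497)) (np.float64(271.31895335628127), np.float64(189.21079009065434))
```

View pics/wrist1.png

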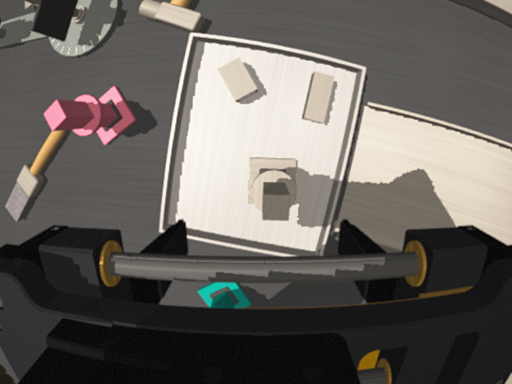

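```bash
python3 -c "
from h import *
crop('pics/wrist1.png','pics/w1c.png',230,140,100,90,7)"
```

```text
(no output)
```

View pics/w1c.png

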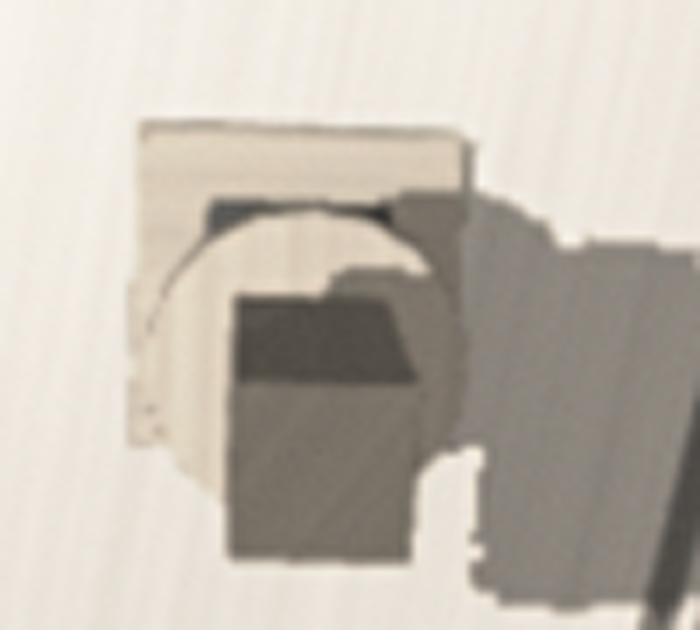

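```bash
python3 -c "
from h import *
m=imaging.camera_model('wrist')
f=lambda x,y:(230+x/7-.43,140+y/7-.43)
for z,pts in((.134,[(232,380),(418,382),(410,560),(228,558)]),(.012,[(138,122),(465,135),(130,445)])):
  q=np.array([plane(m,*f(*p),z,True)[:2] for p in pts]);print(q.round(4).tolist(),q.mean(0), np.degrees(np.arctan2(*(q[1]-q[0])[::-1])),np.degrees(np.arctan2(*(q[0]-q[-1])[::-1])))
"
```

```text
[[0.4271, -0.3387], [0.4286, -0.362], [0.4051, -0.3632], [0.4038, -0.3399]] [ 0.41614486 -0.35092726] -86.44022013370889 2.863814838676726
[[0.4447, -0.3199], [0.4468, -0.3792], [0.3843, -0.3222]] [ 0.42526796 -0.34043262] -87.98344600417036 2.1647099992197183
```

Wrist view: the post top is centred at about (276,207), which gives (0.4165, -0.350) with a yaw of about +3°. That agrees with the other views, so I'll align and go down.

```bash
python3 -m jog '{"translation":[[-7,11.5,0],[0,0,0],[0,0,30],[0,0,30],[0,0,30],[0,0,0]],"delta_rot":[[-0.1,0,-1],[0,0,0],[0,0,0],[0,0,0],[0,0,0],[0,0,0]],"fingers":[1,1,1,1,1,1]}' 30
python3 -c "
from h import *
plan([.4165,-.350,.113],np.radians(93))"
```

```text
t: 1.88
position: [0.4098, -0.3609, 0.1471]
tool_rot: [3.136, 0.113, 0.003]
force: [-1.5, 1.2, -1.1]
opening: 0.0952
t 1.88 pos [ 0.4098 -0.3609  0.1471] toolz [ 0.0022 -0.0036 -1.    ] tool y ang deg -85.88 q [-0.82 -0.03  1.97 -0.    1.2   0.68] F [-1.47  1.23 -1.13] op 0.0952
 rotvec tool deg [ 0.21 -0.11  1.12]
 shift now-axes mm [  7.4 -10.5  34.1]  in final axes [  7.3 -10.6  34.1]  world [  6.7  10.9 -34.1]
```

```bash
python3 -m jog '{"translation":[[7,-10,0],[0,0,0],[0,0,0]],"delta_rot":[[0.2,-0.1,1],[0,0,0],[0,0,0]],"fingers":[1,1,1]}' 30
python3 -c "
from h import *
plan([.4165,-.350,.113],np.radians(93))"
```

```text
t: 2.13
position: [0.4136, -0.3524, 0.1469]
tool_rot: [-3.138, -0.074, 0.004]
force: [0.1, 0.0, 0.2]
opening: 0.0954
t 2.13 pos [ 0.4136 -0.3524  0.1469] toolz [-0.0027  0.0024 -1.    ] tool y ang deg -87.28 q [-0.8  -0.04  1.97 -0.    1.21  0.72] F [0.05 0.05 0.22] op 0.0954
 rotvec tool deg [-0.14  0.15 -0.28]
 shift now-axes mm [ 3.1 -2.2 33.9]  in final axes [ 3.  -2.2 33.9]  world [  2.9   2.4 -33.9]
```

```bash
python3 -m jog '{"translation":[[3,-2,0],[0,0,18],[0,0,16],[0,0,0],[0,0,0]],"delta_rot":[[-0.1,0.1,-0.3],[0,0,0],[0,0,0],[0,0,0],[0,0,0]],"fingers":[1,1,1,1,1]}' 30
python3 -c "
from h import *
plan([.4165,-.350,.113],np.radians(93))"
```

```text
t: 2.55
position: [0.4193, -0.3556, 0.1205]
tool_rot: [3.131, 0.081, 0.013]
force: [0.5, -0.5, -0.3]
opening: 0.095
t 2.55 pos [ 0.4193 -0.3556  0.1205] toolz [ 0.0088 -0.0097 -0.9999] tool y ang deg -87.03 q [-0.8  -0.    1.99 -0.    1.14  0.72] F [ 0.5  -0.53 -0.35] op 0.0950
 rotvec tool deg [ 0.58 -0.47 -0.03]
 shift now-axes mm [-2.6 -5.8  7.4]  in final axes [-2.5 -5.7  7.5]  world [-2.8  5.6 -7.5]
```

```bash
python3 -m jog '{"translation":[[-2.5,-5.7,7],[0,0,0],[0,0,0]],"delta_rot":[[0.6,-0.5,0],[0,0,0],[0,0,0]],"fingers":[1,1,1]}' 30
python3 -c "
from h import *
plan([.4165,-.350,.113],np.radians(93))"
```

```text
t: 2.8
position: [0.4176, -0.3512, 0.1165]
tool_rot: [3.138, 0.081, 0.003]
force: [1.1, -0.8, -0.8]
opening: 0.0952
t 2.80 pos [ 0.4176 -0.3512  0.1165] toolz [ 0.0021 -0.0023 -1.    ] tool y ang deg -87.03 q [-0.8  -0.    1.99 -0.    1.15  0.72] F [ 1.06 -0.75 -0.83] op 0.0952
 rotvec tool deg [ 0.14 -0.11 -0.03]
 shift now-axes mm [-1.  -1.3  3.5]  in final axes [-1.  -1.2  3.5]  world [-1.1  1.2 -3.5]
```

```bash
python3 -m jog '{"translation":[[-1,-1.2,3],[0,0,0],[0,0,0],[0,0,0],[0,0,0],[0,0,0],[0,0,0],[0,0,0]],"delta_rot":[[0.1,-0.1,0],[0,0,0],[0,0,0],[0,0,0],[0,0,0],[0,0,0],[0,0,0],[0,0,0]],"fingers":[0.5,0.35,0.3,0.25,0.2,0.1,0,0]}' 30
python3 -c "
from h import *
plan([.4165,-.350,.113],np.radians(93))"
```

```text
t: 3.47
position: [0.4172, -0.3506, 0.1152]
tool_rot: [3.138, 0.082, 0.003]
force: [0.1, 0.3, 1.6]
opening: 0.0473
t 3.47 pos [ 0.4172 -0.3506  0.1152] toolz [ 0.0021 -0.0027 -1.    ] tool y ang deg -87.01 q [-0.8  -0.    1.99 -0.    1.14  0.72] F [0.09 0.27 1.62] op 0.0473
 rotvec tool deg [ 0.16 -0.11 -0.01]
 shift now-axes mm [-0.7 -0.6  2.2]  in final axes [-0.6 -0.6  2.2]  world [-0.7  0.6 -2.2]
```

```bash
python3 -m jog '{"translation":[[-0.5,-0.5,1],[0,0,0],[0,0,0],[0,0,0],[0,0,0],[0,0,0]],"delta_rot":[[0.1,-0.1,0],[0,0,0],[0,0,0],[0,0,0],[0,0,0],[0,0,0]],"fingers":[0,0,0,0,0,0]}' 35
python3 -c "
from h import *
plan([.4165,-.350,.113],np.radians(93))"
```

```text
t: 3.97
position: [0.4165, -0.35, 0.1139]
tool_rot: [3.14, 0.082, -0.0]
force: [-0.7, 0.8, -0.5]
opening: 0.0238
t 3.97 pos [ 0.4165 -0.35    0.1139] toolz [-1.e-04 -6.e-04 -1.e+00] tool y ang deg -87.01 q [-0.8   0.    2.   -0.    1.15  0.72] F [-0.68  0.77 -0.48] op 0.0238
 rotvec tool deg [ 0.04  0.01 -0.01]
 shift now-axes mm [-0.   0.   0.9]  in final axes [-0.   0.   0.9]  world [-0.  -0.  -0.9]
```

```bash
python3 -m jog '{"translation":[[0,0,0],[0,0,-6],[0,0,-12],[0,0,-18],[0,0,-22],[0,0,-22],[0,0,-22],[0,0,-15]],"delta_rot":[[0,0,0],[0,0,0],[0,0,0],[0,0,0],[0,0,0],[0,0,0],[0,0,0],[0,0,0]],"fingers":[0,0,0,0,0,0,0,0]}' 35
python3 - <<'E'
from h import *
plan([.370,.335,.30],np.radians(90-7.6))
cv2.imwrite('pics/wrist2.png',cv2.cvtColor(imaging.capture('wrist'),cv2.COLOR_RGB2BGR))
E
```

```text
t: 4.63
position: [0.4131, -0.3464, 0.2315]
tool_rot: [-3.13, -0.082, 0.017]
force: [0.4, -1.1, -1.3]
opening: 0.0237
t 4.63 pos [ 0.4131 -0.3464  0.2315] toolz [-0.0112  0.0105 -0.9999] tool y ang deg -87.01 q [-0.8  -0.11  1.89 -0.    1.37  0.72] F [ 0.37 -1.06 -1.26] op 0.0237
 rotvec tool deg [-0.58  0.66 10.59]
 shift now-axes mm [  -8.2 -683.5  -60.8]  in final axes [-132.8 -669.7  -68.5]  world [-43.1 681.4  68.5]
```

View pics/wrist2.png

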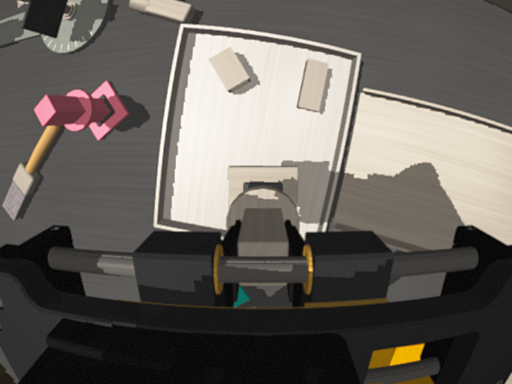

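Bracket held (opening 23.7 mm) and lifted clear. I'll raise it a bit more and then carry it across.

```bash
python3 -m jog '{"translation":[[0,0,-20],[0,0,-15],[0,-8,-5],[0,-16,0],[0,-24,0],[0,-30,0],[0,-34,0],[0,-34,0]],"delta_rot":[[-0.6,0.6,0],[-0.3,0,0],[0,0,0],[0,0,1],[0,0,1],[0,0,1],[0,0,1],[0,0,1]],"fingers":[0,0,0,0,0,0,0,0]}' 35
python3 - <<'E'
from h import *
plan([.370,.335,.28],np.radians(90-7.6))
E
```

```text
t: 5.35
position: [0.4108, -0.1991, 0.2754]
tool_rot: [3.131, -0.076, 0.004]
force: [0.9, 0.6, -2.2]
opening: 0.0237
t 5.35 pos [ 0.4108 -0.1991  0.2754] toolz [ 0.0024 -0.0096 -1.    ] tool y ang deg -92.78 q [-0.56 -0.35  2.02 -0.01  1.46  1.06] F [ 0.92  0.57 -2.24] op 0.0237
 rotvec tool deg [ 0.53 -0.18  4.82]
 shift now-axes mm [ -66.7 -531.4   -9.8]  in final axes [-111.1 -524.    -4.6]  world [-40.8 534.1   4.6]
```

```bash
python3 -m jog '{"translation":[[-5,-36,0],[-5,-36,0],[-6,-36,0],[-7,-36,0],[-7,-36,0],[-7,-36,0],[-7,-36,0],[-7,-36,0]],"delta_rot":[[0.4,-0.2,1],[0,0,1],[0,0,1],[0,0,1],[0,0,0.5],[0,0,0],[0,0,0],[0,0,0]],"fingers":[0,0,0,0,0,0,0,0]}' 35
python3 - <<'E'
from h import *
plan([.370,.335,.28],np.radians(90-7.6))
E
```

```text
t: 6.02
position: [0.3809, 0.1087, 0.2683]
tool_rot: [-3.133, 0.214, 0.015]
force: [0.5, 0.3, -1.9]
opening: 0.0238
t 6.02 pos [0.3809 0.1087 0.2683] toolz [-0.0093  0.0023 -1.    ] tool y ang deg -97.82 q [ 0.14 -0.49  2.13  0.    1.51  1.85] F [ 0.54  0.35 -1.93] op 0.0238
 rotvec tool deg [-0.06  0.54 -0.22]
 shift now-axes mm [ -41.7 -222.8  -11. ]  in final axes [ -40.7 -222.9  -11.7]  world [-10.9 226.3  11.7]
```

```bash
python3 -m jog '{"translation":[[-7,-36,-4],[-7,-36,-4],[-6,-34,-4],[-6,-30,0],[-4,-22,0],[-3,-14,0],[0,0,0],[0,0,0]],"delta_rot":[[0,0.5,0],[0,0,0],[0,0,0],[0,0,0],[0,0,0],[0,0,0],[0,0,0],[0,0,0]],"fingers":[0,0,0,0,0,0,0,0]}' 35
python3 - <<'E'
from h import *
plan([.370,.335,.20],np.radians(90-7.6))
for k in ('top','side','wrist'):
  cv2.imwrite(f'pics/{k}3.png',cv2.cvtColor(imaging.capture(k),cv2.COLOR_RGB2BGR))
crop('pics/top3.png','pics/t3c.png',120,100,220,180,3)
E
```

```text
t: 6.68
position: [0.3592, 0.2992, 0.2742]
tool_rot: [3.134, -0.191, -0.018]
force: [0.4, -0.1, -1.4]
opening: 0.0241
t 6.68 pos [0.3592 0.2992 0.2742] toolz [-0.0116 -0.0015 -0.9999] tool y ang deg -96.99 q [ 0.58 -0.31  1.99  0.01  1.47  2.27] F [ 0.41 -0.12 -1.42] op 0.0241
 rotvec tool deg [0.17 0.65 0.61]
 shift now-axes mm [  7.2 -37.1  74. ]  in final axes [  6.  -36.9  74.2]  world [ 10.8  35.8 -74.2]
```

View pics/t3c.png

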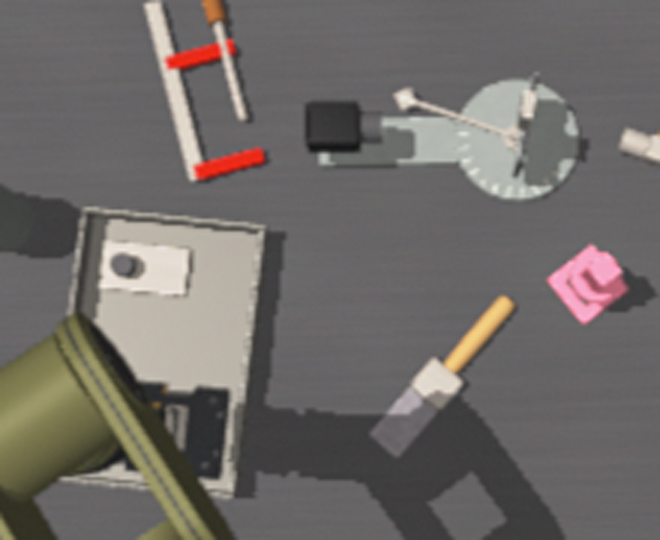

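View pics/side3.png

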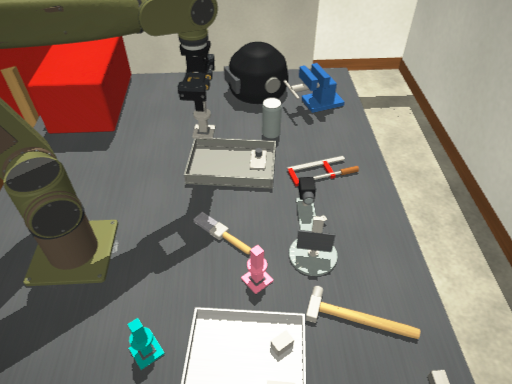

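View pics/wrist3.png

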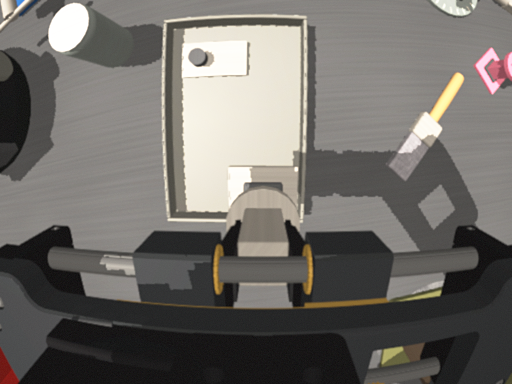

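```bash
python3 -m jog '{"translation":[[3,-14,0],[3,-14,4],[0,-8,10],[0,0,16],[0,0,16],[0,0,10],[0,0,0],[0,0,0]],"delta_rot":[[0.1,0.6,0.6],[0,0,0],[0,0,0],[0,0,0],[0,0,0],[0,0,0],[0,0,0],[0,0,0]],"fingers":[0,0,0,0,0,0,0,0]}' 35
python3 - <<'E'
from h import *
m=imaging.camera_model('wrist')
plan([.370,.335,.14],np.radians(90-7.6))
im=imaging.capture('wrist');cv2.imwrite('pics/wrist4.png',cv2.cvtColor(im,cv2.COLOR_RGB2BGR))
E
```

```text
t: 7.5
position: [0.3731, 0.3274, 0.2154]
tool_rot: [3.131, -0.232, 0.003]
force: [-0.5, 0.4, -1.8]
opening: 0.0238
t 7.50 pos [0.3731 0.3274 0.2154] toolz [ 0.0019 -0.0019 -1.    ] tool y ang deg -98.47 q [ 0.61 -0.21  2.01 -0.    1.34  2.33] F [-0.48  0.35 -1.79] op 0.0238
 rotvec tool deg [ 0.09 -0.12 -0.87]
 shift now-axes mm [-4.4 -7.2 75.4]  in final axes [-4.1 -7.1 75.4]  world [ -3.1   7.6 -75.4]
```

View pics/wrist4.png

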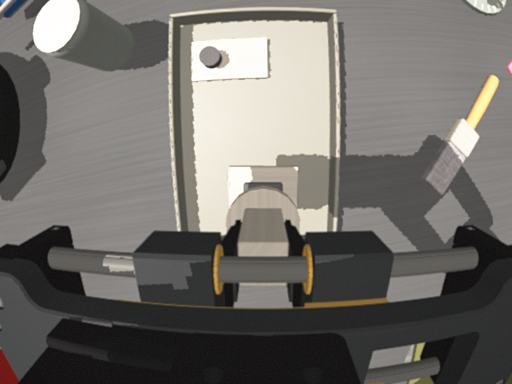

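```bash
python3 -c "
from h import *
m=imaging.camera_model('wrist')
print(plane(m,170,13,.04,True),plane(m,337,10,.04,True))
for X in([.5858,.4014,.04],[.561,.2149,.04],[.3147,.4383,.04]):print(proj(m,X,True))"
python3 -m jog '{"translation":[[-2,-3.5,6],[-2,-3.5,12],[0,0,16],[0,0,16],[0,0,10],[0,0,5],[0,0,0],[0,0,0]],"delta_rot":[[0.1,-0.1,-0.8],[0,0,0],[0,0,0],[0,0,0],[0,0,0],[0,0,0],[0,0,0],[0,0,0]],"fingers":[0,0,0,0,0,0,0,0]}' 35
python3 -c "
from h import *
plan([.370,.335,.116],np.radians(90-7.6))"
```

```text
[0.58818887 0.40240424 0.04      ] [0.56188172 0.21511293 0.04      ]
(np.float64(171.01646190866916), np.float64(14.565610070811147))
(np.float64(337.32060865443606), np.float64(10.676455564408002))
(np.float64(179.47009588905757), np.float64(245.04513031462398))
t: 8.22
position: [0.3715, 0.3378, 0.1495]
tool_rot: [-3.129, 0.207, -0.01]
force: [0.3, -0.2, -2.1]
opening: 0.0238
t 8.22 pos [0.3715 0.3378 0.1495] toolz [ 0.0065  0.0055 -1.    ] tool y ang deg -97.57 q [ 0.63 -0.14  2.06  0.    1.21  2.33] F [ 0.28 -0.17 -2.1 ] op 0.0238
 rotvec tool deg [-0.36 -0.32  0.03]
 shift now-axes mm [-1.3  3.2 33.4]  in final axes [-1.2  3.  33.5]  world [ -1.5  -2.8 -33.5]
```

```bash
python3 -m jog '{"translation":[[-1,3,4],[0,0,8],[0,0,10],[0,0,6],[0,0,0],[0,0,0]],"delta_rot":[[-0.4,-0.3,0],[0,0,0],[0,0,0],[0,0,0],[0,0,0],[0,0,0]],"fingers":[0,0,0,0,0,0]}' 35
python3 -c "
from h import *
plan([.370,.335,.116],np.radians(90-7.6))"
```

```text
t: 8.72
position: [0.3715, 0.3358, 0.1211]
tool_rot: [-3.133, 0.208, -0.005]
force: [1.0, 0.8, -2.4]
opening: 0.024
t 8.72 pos [0.3715 0.3358 0.1211] toolz [ 0.0035  0.0014 -1.    ] tool y ang deg -97.58 q [ 0.63 -0.11  2.09 -0.    1.16  2.33] F [ 1.01  0.83 -2.39] op 0.0240
 rotvec tool deg [-0.11 -0.19  0.02]
 shift now-axes mm [-1.4  1.   5.1]  in final axes [-1.4  0.9  5.1]  world [-1.5 -0.8 -5.1]
```

```bash
python3 -m jog '{"translation":[[0,0,1],[0,0,1],[0,0,1],[0,0,1],[0,0,0.5],[0,0,0]],"delta_rot":[[-0.1,-0.2,0],[0,0,0],[0,0,0],[0,0,0],[0,0,0],[0,0,0]],"fingers":[0,0,0,0,0,0]}' 35
python3 -c "
from h import *
plan([.370,.335,.115],np.radians(90-7.6))"
```

```text
t: 9.22
position: [0.3721, 0.3361, 0.117]
tool_rot: [-3.134, 0.208, -0.001]
force: [0.8, 0.4, -1.7]
opening: 0.0238
t 9.22 pos [0.3721 0.3361 0.117 ] toolz [ 7.e-04  1.e-03 -1.e+00] tool y ang deg -97.58 q [ 0.63 -0.1   2.09  0.    1.15  2.33] F [ 0.75  0.44 -1.73] op 0.0238
 rotvec tool deg [-0.06 -0.03  0.02]
 shift now-axes mm [-1.9  1.4  2. ]  in final axes [-1.9  1.4  2. ]  world [-2.1 -1.1 -2. ]
```

```bash
python3 -m jog '{"translation":[[0,0,1],[0,0,1],[0,0,0.5],[0,0,0]],"delta_rot":[[-0.1,0,0],[0,0,0],[0,0,0],[0,0,0]],"fingers":[0,0,0,0]}' 35
python3 -c "
from h import *
plan([.370,.335,.115],np.radians(90-7.6))"
```

```text
t: 9.55
position: [0.3724, 0.3364, 0.115]
tool_rot: [3.134, -0.208, 0.002]
force: [0.4, 0.1, -1.5]
opening: 0.0241
t 9.55 pos [0.3724 0.3364 0.115 ] toolz [ 1.3e-03 -4.0e-04 -1.0e+00] tool y ang deg -97.58 q [ 0.63 -0.1   2.09 -0.    1.15  2.33] F [ 0.36  0.07 -1.49] op 0.0241
 rotvec tool deg [ 0.01 -0.08  0.02]
 shift now-axes mm [-2.2  1.7 -0. ]  in final axes [-2.2  1.7  0. ]  world [-2.4 -1.4 -0. ]
```

```bash
python3 -m jog '{"translation":[[0,0,0.8],[0,0,0.5],[0,0,0]],"delta_rot":[[0,-0.1,0],[0,0,0],[0,0,0]],"fingers":[0,0,0]}' 35
python3 -c "
from h import *
plan([.370,.335,.115],np.radians(90-7.6))"
```

```text
t: 9.8
position: [0.3727, 0.3366, 0.115]
tool_rot: [3.135, -0.208, -0.0]
force: [0.1, 0.8, -3.5]
opening: 0.024
t 9.80 pos [0.3727 0.3366 0.115 ] toolz [-2.e-04 -2.e-04 -1.e+00] tool y ang deg -97.58 q [ 0.63 -0.1   2.09 -0.    1.15  2.33] F [ 0.14  0.84 -3.51] op 0.0240
 rotvec tool deg [0.01 0.01 0.02]
 shift now-axes mm [-2.5  1.9 -0. ]  in final axes [-2.5  1.9 -0. ]  world [-2.7 -1.6  0. ]
```

```bash
python3 -m jog '{"translation":[[0,0,1.5],[0,0,1.5],[0,0,1.5]],"delta_rot":[[0,0,0],[0,0,0],[0,0,0]],"fingers":[0,0,0]}' 35
python3 -c "
from h import *
plan([.370,.335,.115],np.radians(90-7.6))"
```

```text
t: 10.05
position: [0.373, 0.3368, 0.115]
tool_rot: [3.133, -0.207, -0.002]
force: [-4.0, -2.7, 9.0]
opening: 0.0239
t 10.05 pos [0.373  0.3368 0.115 ] toolz [-0.0014 -0.0013 -1.    ] tool y ang deg -97.58 q [ 0.63 -0.09  2.08 -0.    1.15  2.33] F [-4.03 -2.68  8.98] op 0.0239
 rotvec tool deg [0.09 0.07 0.02]
 shift now-axes mm [-2.7  2.2 -0. ]  in final axes [-2.7  2.2 -0. ]  world [-3.  -1.8  0. ]
```

Contact: z holds at 0.1150 as predicted, and the force has risen to 9 N. I'll ease off and release.

```bash
python3 -m jog '{"translation":[[0,0,0],[0,0,0],[0,0,0],[0,0,0],[0,0,0],[0,0,0],[0,0,0],[0,0,0]],"delta_rot":[[0,0,0],[0,0,0],[0,0,0],[0,0,0],[0,0,0],[0,0,0],[0,0,0],[0,0,0]],"fingers":[0,0,0.3,0.4,0.5,0.6,0.6,0.6]}' 35
python3 -c "
from h import *
plan([.373,.3368,.115],np.radians(90-7.6))"
```

```text
t: 10.72
position: [0.3741, 0.3377, 0.1153]
tool_rot: [-3.133, 0.208, -0.003]
force: [0.2, -0.1, -0.4]
opening: 0.0544
t 10.72 pos [0.3741 0.3377 0.1153] toolz [ 0.0019  0.0014 -1.    ] tool y ang deg -97.58 q [ 0.63 -0.09  2.08  0.    1.15  2.33] F [ 0.2  -0.07 -0.39] op 0.0544
 rotvec tool deg [-0.09 -0.1   0.02]
 shift now-axes mm [-1.   1.   0.3]  in final axes [-1.   1.   0.3]  world [-1.1 -0.9 -0.3]
```

```bash
python3 -m jog '{"translation":[[0,0,-8],[0,0,-15],[0,0,-25],[0,0,-30],[0,0,-30],[0,0,-30],[0,0,-10],[0,0,0]],"delta_rot":[[0,0,0],[0,0,0],[0,0,0],[0,0,0],[0,0,0],[0,0,0],[0,0,0],[0,0,0]],"fingers":[0.6,0.6,0.6,0.6,0.6,0.6,0.6,0.6]}' 35
python3 - <<'E'
from h import *
m=imaging.camera_model('wrist')
plan([.370,.335,.26],np.radians(90-7.6))
import json
im=imaging.capture('wrist');cv2.imwrite('pics/wrist5.png',cv2.cvtColor(im,cv2.COLOR_RGB2BGR))
np.savez('w5.npz',**{k:np.array(v) for k,v in m.items()})
print(proj(m,[.373,.337,.135],True))
E
```

```text
t: 11.38
position: [0.3725, 0.3365, 0.2705]
tool_rot: [3.134, -0.208, -0.002]
force: [1.1, 1.0, -0.4]
opening: 0.0568
t 11.38 pos [0.3725 0.3365 0.2705] toolz [-1.4e-03 -9.0e-04 -1.0e+00] tool y ang deg -97.58 q [ 0.63 -0.23  1.93  0.    1.44  2.33] F [ 1.14  1.05 -0.4 ] op 0.0568
 rotvec tool deg [0.06 0.08 0.02]
 shift now-axes mm [-2.3  1.8 10.5]  in final axes [-2.3  1.8 10.5]  world [ -2.5  -1.5 -10.5]
(np.float64(262.4492361897832), np.float64(192.2294838114491))
```

View pics/wrist5.png

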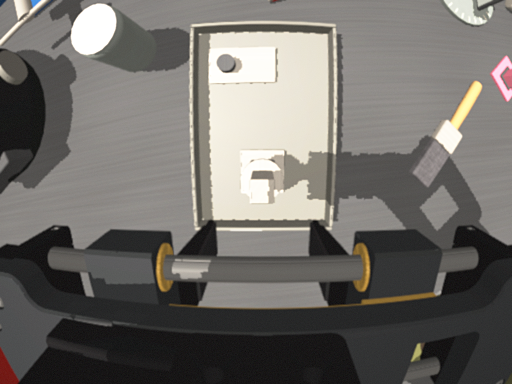

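Bracket is standing upright in the -x half, post top at about (260,191), close to the expected spot. Next, the mirror.

```bash
python3 -c "
from h import *
plan([.652,-.05,.27],1.565-.175)"
```

```text
t 11.43 pos [0.3724 0.3364 0.2697] toolz [-0.0019 -0.0013 -1.    ] tool y ang deg -97.58 q [ 0.63 -0.23  1.93  0.    1.44  2.33] F [0.67 0.5  0.59] op 0.0570
 rotvec tool deg [0.09 0.1  2.78]
 shift now-axes mm [ 3.281e+02  3.462e+02 -3.000e-01]  in final axes [ 3.445e+02  3.299e+02 -3.000e-01]  world [ 2.796e+02 -3.864e+02  3.000e-01]
```

```bash
python3 -m jog '{"translation":[[0,0,0],[28,28,0],[28,28,0],[28,28,0],[28,28,0],[28,28,0],[28,28,0],[28,28,0]],"delta_rot":[[0,0,2.8],[0,0,0],[0,0,0],[0,0,0],[0,0,0],[0,0,0],[0,0,0],[0,0,0]],"fingers":[0.6,0.6,0.6,0.6,0.6,0.6,0.6,0.6]}' 35
python3 -c "
from h import *
plan([.652,-.05,.27],1.565-.175)"
```

```text
t: 12.1
position: [0.5261, 0.1045, 0.2502]
tool_rot: [3.123, -0.261, -0.039]
force: [-0.3, 0.8, 0.4]
opening: 0.0573
t 12.10 pos [0.5261 0.1045 0.2502] toolz [-0.0251 -0.0052 -0.9997] tool y ang deg -99.55 q [ 0.1  -0.12  1.87 -0.    1.42  1.84] F [-0.28  0.83  0.44] op 0.0573
 rotvec tool deg [0.54 1.37 0.8 ]
 shift now-axes mm [149.3 131.6 -22.1]  in final axes [151.7 129.3 -19.8]  world [ 125.9 -154.5   19.8]
```

```bash
python3 -m jog '{"translation":[[28,25,-10],[28,25,-8],[28,25,-6],[28,24,-5],[15,12,0],[0,0,0],[0,0,0]],"delta_rot":[[0.5,1.3,0.8],[0,0.3,0],[0,0.3,0],[0,0,0],[0,0,0],[0,0,0],[0,0,0]],"fingers":[0.6,0.6,0.6,0.6,0.6,0.6,0.6]}' 35
python3 - <<'E'
from h import *
plan([.652,-.05,.27],1.565-.175)
m=imaging.camera_model('wrist')
for k in('wrist','top','side'):
  cv2.imwrite(f'pics/{k}6.png',cv2.cvtColor(imaging.capture(k),cv2.COLOR_RGB2BGR))
np.savez('w6.npz',**{k:np.array(v) for k,v in m.items()})
print(proj(m,[.652,-.05,.157],True))
E
```

```text
t: 12.68
position: [0.6306, -0.0425, 0.256]
tool_rot: [3.124, -0.301, -0.032]
force: [-0.9, 1.1, -0.6]
opening: 0.0568
t 12.68 pos [ 0.6306 -0.0425  0.256 ] toolz [-0.0206 -0.0014 -0.9998] tool y ang deg -101.00 q [-0.15  0.09  1.66 -0.    1.42  1.61] F [-0.9   1.11 -0.57] op 0.0568
 rotvec tool deg [ 0.3   1.14 -0.65]
 shift now-axes mm [ 22.2   3.4 -14.4]  in final axes [ 22.4   3.5 -14. ]  world [21.4 -7.5 14. ]
(np.float64(266.3528253691955), np.float64(174.5979873920618))
```

View pics/wrist6.png

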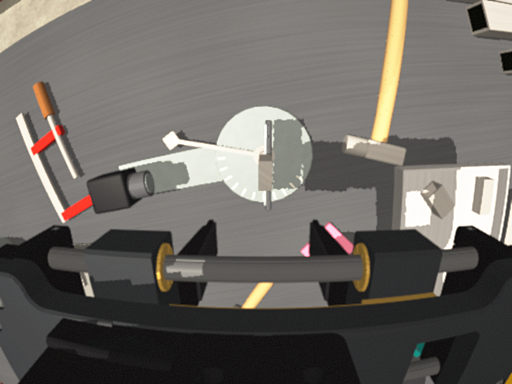

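View pics/top6.png

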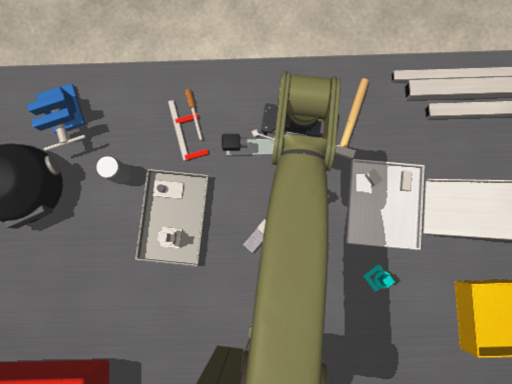

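View pics/side6.png

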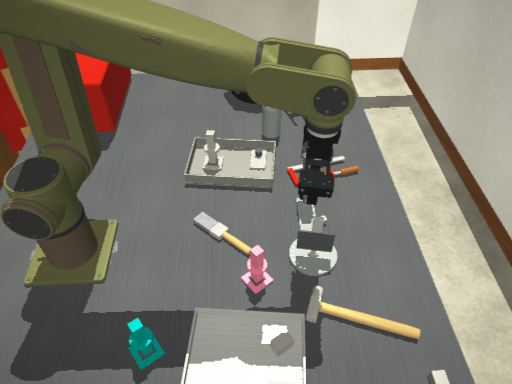

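```bash
python3 - <<'E'
from h import *
crop('pics/wrist6.png','pics/w6c.png',155,100,165,115,4.8)
crop('pics/top6.png','pics/t6c.png',130,165,85,105,5.5)
crop('pics/side6.png','pics/s6c.png',180,120,100,75,7)
E
```

```text
(no output)
```

View pics/w6c.png

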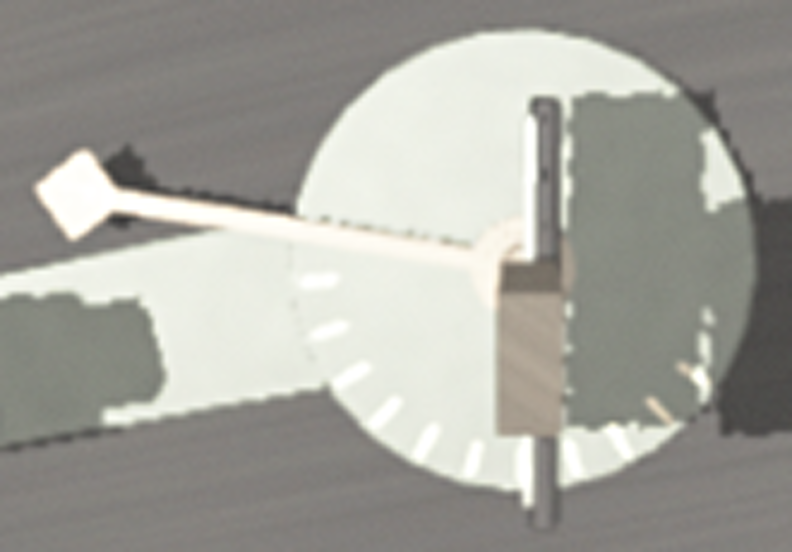

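View pics/t6c.png

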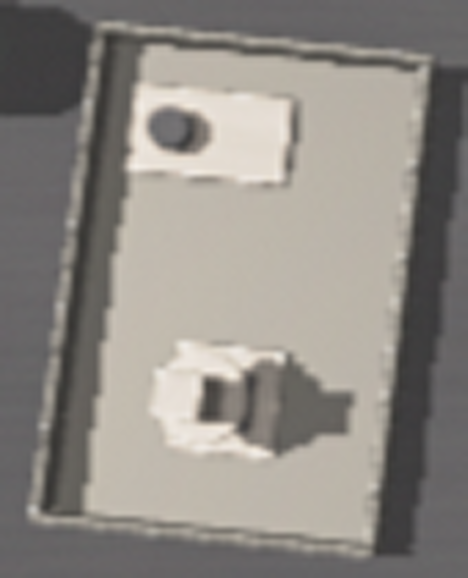

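View pics/s6c.png

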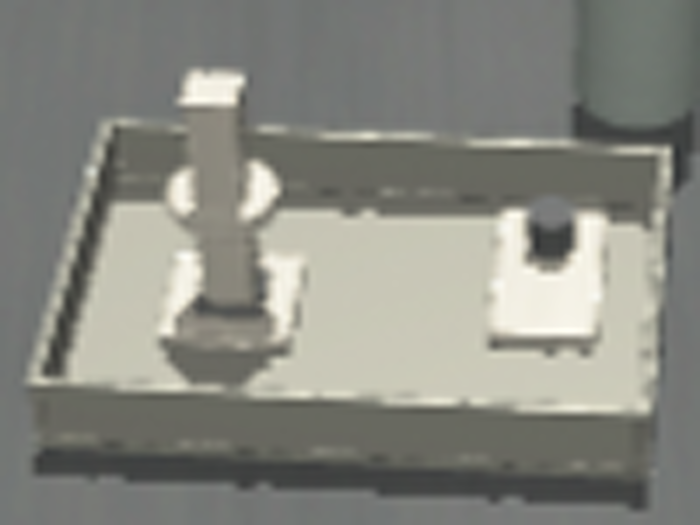

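```bash
python3 - <<'E'
from h import *
W=dict(np.load('w6.npz')); W5=dict(np.load('w5.npz'))
T=imaging.camera_model('top'); S=imaging.camera_model('side')
g=lambda s,x0,y0:(lambda x,y:(x0+(x+.5)/s-.5,y0+(y+.5)/s-.5))
def P(n,m,z,f,pts,fi):
    q=np.array([plane(m,*f(*p),z,fi) for p in pts]); print(n,q[:,:2].round(4).tolist(),'mean',q.mean(0).round(4)); return q
w6=g(4.8,155,100)
q=P('grip',W,.157,w6,[(498,288),(565,292),(562,437),(497,434)],True)
e=(q[1]+q[0]-q[2]-q[3]);print(' grip wide angle',np.arctan2(e[1],e[0]))
t=P('tip',W,.017,w6,[(77,193)],True)
d=P('disc',W,.01,w6,[(527,28),(757,260),(530,493),(310,170),(380,75),(650,60),(430,470),(328,385),(745,200)],True)
A=np.c_[2*d[:,:2],np.ones(len(d))];s=np.linalg.lstsq(A,(d[:,:2]**2).sum(1),rcond=None)[0];print('circle',s[:2],np.sqrt(s[2]+s[0]**2+s[1]**2))
P('post S',S,.135,g(7,180,120),[(180,103),(240,106),(245,72),(188,69)],False)
P('post T',T,.135,g(5.5,130,165),[(165,367),(205,375),(200,420),(160,414)],False)
E
python3 -c "
from h import *
crop('pics/wrist5.png','pics/w5c.png',225,140,75,75,8)"
```

```text
grip [[0.6658, -0.0458], [0.6629, -0.0571], [0.6374, -0.0519], [0.6402, -0.0406]] mean [ 0.6516 -0.0489  0.157 ]
 grip wide angle -0.20229811874416515
tip [[0.6972, 0.069]] mean [0.6972 0.069  0.017 ]
disc [[0.7153, -0.0619], [0.6405, -0.113], [0.5862, -0.038], [0.6887, 0.0041], [0.7104, -0.0201], [0.7005, -0.0933], [0.5983, -0.0112], [0.6283, 0.0121], [0.6578, -0.1125]] mean [ 0.6584 -0.0482  0.01  ]
circle [ 0.65142483 -0.04872318] 0.06524913634877709
post S [[0.3618, 0.3282], [0.3884, 0.3245], [0.3902, 0.349], [0.3647, 0.3527]] mean [0.3763 0.3386 0.135 ]
post T [[0.3892, 0.343], [0.3845, 0.3225], [0.3617, 0.3251], [0.3653, 0.3456]] mean [0.3752 0.3341 0.135 ]
```

View pics/w5c.png

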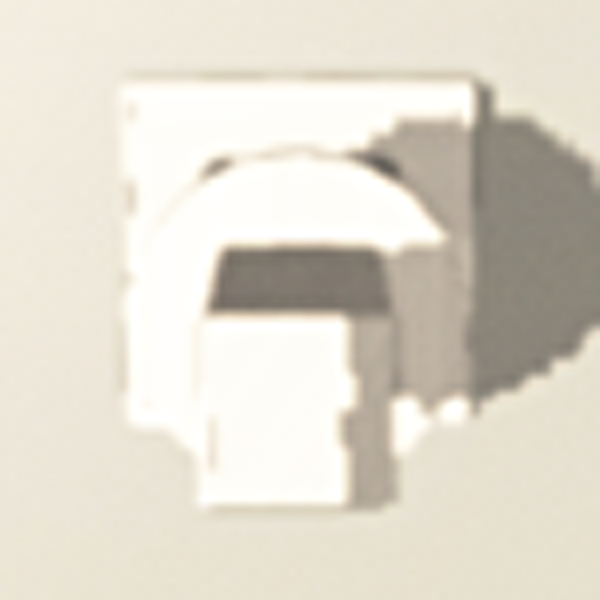

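Pivot is at (0.6515, -0.0488); the disc fit gives r = 65.2 mm, as specified. Bracket is at about (0.374, 0.336), so the sight line is at 2.196 rad. The pointer is now at 1.20 rad, so the mirror needs to turn about +28.5°. Now onto the grip.

```bash
python3 -m jog '{"translation":[[10,1,0],[10,1.5,0],[0,0,0],[0,0,10],[0,0,20],[0,0,10],[0,0,0],[0,0,0]],"delta_rot":[[0.3,1.1,0],[0,0,0],[0,0,0],[0,0,0],[0,0,0],[0,0,0],[0,0,0],[0,0,0]],"fingers":[0.6,0.6,0.6,0.6,0.6,0.6,0.6,0.6]}' 30
python3 -c "
from h import *
plan([.6516,-.0488,.141],1.377)"
```

```text
t: 13.5
position: [0.6502, -0.042, 0.2156]
tool_rot: [-3.128, 0.286, -0.008]
force: [-0.3, 0.7, 0.3]
opening: 0.0566
t 13.50 pos [ 0.6502 -0.042   0.2156] toolz [ 5.3e-03  4.0e-04 -1.0e+00] tool y ang deg -100.44 q [-0.15  0.14  1.67  0.    1.33  1.61] F [-0.26  0.71  0.31] op 0.0566
 rotvec tool deg [-0.08 -0.29  0.66]
 shift now-axes mm [ 2.2  6.5 74.6]  in final axes [ 2.7  6.4 74.6]  world [  1.4  -6.8 -74.6]
```

```bash
python3 -m jog '{"translation":[[2.2,6.5,0],[0,0,8],[0,0,16],[0,0,16],[0,0,10],[0,0,0],[0,0,0]],"delta_rot":[[-0.1,-0.3,0.6],[0,0,0],[0,0,0],[0,0,0],[0,0,0],[0,0,0],[0,0,0]],"fingers":[0.6,0.6,0.6,0.6,0.6,0.6,0.6]}' 30
python3 -c "
from h import *
plan([.6516,-.0488,.141],1.377)"
```

```text
t: 14.08
position: [0.6536, -0.0508, 0.167]
tool_rot: [3.126, -0.306, 0.01]
force: [1.0, -0.1, 1.1]
opening: 0.0571
t 14.08 pos [ 0.6536 -0.0508  0.167 ] toolz [ 0.0061 -0.0016 -1.    ] tool y ang deg -101.18 q [-0.16  0.18  1.7  -0.    1.25  1.61] F [ 0.96 -0.15  1.12] op 0.0571
 rotvec tool deg [ 0.02 -0.36 -0.07]
 shift now-axes mm [-2.5 -1.6 25.9]  in final axes [-2.4 -1.5 26. ]  world [ -2.   2. -26.]
```

```bash
python3 -m jog '{"translation":[[-2.5,-1.5,4],[0,0,10],[0,0,10],[0,0,2],[0,0,0],[0,0,0]],"delta_rot":[[0,-0.4,0],[0,0,0],[0,0,0],[0,0,0],[0,0,0],[0,0,0]],"fingers":[0.6,0.6,0.6,0.6,0.6,0.6]}' 30
python3 -c "
from h import *
plan([.6516,-.0488,.141],1.377)"
```

```text
t: 14.58
position: [0.6525, -0.0488, 0.1409]
tool_rot: [3.126, -0.306, 0.003]
force: [-0.2, 0.3, 0.5]
opening: 0.057
t 14.58 pos [ 0.6525 -0.0488  0.1409] toolz [ 2.2e-03 -6.0e-04 -1.0e+00] tool y ang deg -101.18 q [-0.16  0.21  1.72 -0.    1.21  1.61] F [-0.2   0.27  0.54] op 0.0570
 rotvec tool deg [ 0.01 -0.13 -0.08]
 shift now-axes mm [-0.9  0.2 -0.1]  in final axes [-0.9  0.2 -0.1]  world [-0.9  0.   0.1]
```

```bash
python3 -m jog '{"translation":[[-0.9,0,0],[0,0,0],[0,0,0],[0,0,0],[0,0,0],[0,0,0],[0,0,0]],"delta_rot":[[0,-0.1,0],[0,0,0],[0,0,0],[0,0,0],[0,0,0],[0,0,0],[0,0,0]],"fingers":[0.3,0.25,0.2,0.15,0.1,0.05,0]}' 20
python3 - <<'E'
from h import *
plan([.6516,-.0488,.141],1.377)
E
```

```text
t: 15.17
position: [0.6525, -0.0487, 0.1426]
tool_rot: [3.126, -0.306, 0.005]
force: [-0.3, 0.1, 1.0]
opening: 0.016
t 15.17 pos [ 0.6525 -0.0487  0.1426] toolz [ 3.e-03 -7.e-04 -1.e+00] tool y ang deg -101.18 q [-0.16  0.2   1.72 -0.    1.21  1.61] F [-0.27  0.12  0.97] op 0.0160
 rotvec tool deg [ 0.01 -0.18 -0.07]
 shift now-axes mm [-0.9  0.2  1.6]  in final axes [-0.9  0.2  1.6]  world [-0.9 -0.1 -1.6]
```

```bash
python3 -m jog '{"translation":[[0,0,1],[0,0,0],[0,0,0],[0,0,0]],"delta_rot":[[0,0,0],[0,0,0],[0,0,0],[0,0,0]],"fingers":[0,0,0,0]}' 20
python3 - <<'E'
from h import *
plan([.6516,-.0488,.141],1.377)
E
```

```text
t: 15.5
position: [0.6525, -0.0494, 0.1426]
tool_rot: [3.126, -0.307, 0.005]
force: [-1.0, 0.3, 0.6]
opening: 0.012
t 15.50 pos [ 0.6525 -0.0494  0.1426] toolz [ 0.0033 -0.0013 -1.    ] tool y ang deg -101.22 q [-0.16  0.2   1.72 -0.    1.21  1.61] F [-1.03  0.28  0.65] op 0.0120
 rotvec tool deg [ 0.04 -0.2  -0.12]
 shift now-axes mm [-1.  -0.4  1.5]  in final axes [-1.  -0.4  1.6]  world [-0.9  0.6 -1.6]
```

```bash
python3 -m jog '{"translation":[[0,0,0],[0,0,0],[0,0,0],[0,0,0],[0,0,0],[0,0,0],[0,0,0],[0,0,0]],"delta_rot":[[0,0,0],[0,0,-2],[0,0,-4],[0,0,-4],[0,0,-4],[0,0,-4],[0,0,-4],[0,0,0]],"fingers":[0,0,0,0,0,0,0,0]}' 30
python3 - <<'E'
from h import *
plan([.652,-.049,.1426],np.radians(-101.2+28.5))
E
```

```text
t: 16.17
position: [0.6525, -0.0495, 0.1425]
tool_rot: [3.124, 0.321, 0.005]
force: [-0.7, -1.7, 1.1]
opening: 0.0121
t 16.17 pos [ 0.6525 -0.0495  0.1425] toolz [ 3.2e-03 -6.0e-04 -1.0e+00] tool y ang deg -78.26 q [-0.16  0.2   1.72 -0.    1.21  1.21] F [-0.72 -1.69  1.06] op 0.0121
 rotvec tool deg [ 0.08 -0.17 -5.56]
 shift now-axes mm [-0.4 -0.6 -0.1]  in final axes [-0.4 -0.6 -0.1]  world [-0.5  0.5  0.1]
```

```bash
python3 -m jog '{"translation":[[0,0,0],[0,0,0],[0,0,0],[0,0,0]],"delta_rot":[[0,0,-3],[0,0,-2.4],[0,0,0],[0,0,0]],"fingers":[0,0,0,0]}' 30
python3 - <<'E'
from h import *
m=imaging.camera_model('wrist'); np.savez('w7.npz',**{k:np.array(v) for k,v in m.items()})
plan([.652,-.049,.1426],np.radians(-101.2+28.5))
for k in('wrist','top','side'):
  cv2.imwrite(f'pics/{k}7.png',cv2.cvtColor(imaging.capture(k),cv2.COLOR_RGB2BGR))
S=imaging.camera_model('side');T=imaging.camera_model('top')
X=[.6516-.13*.585,-.0488+.13*.811,.017]
print(proj(m,X,True),proj(S,X),proj(T,X))
crop('pics/side7.png','pics/s7c.png',230,150,120,130,5)
crop('pics/top7.png','pics/t7c.png',210,110,120,90,6)
E
```

```text
t: 16.5
position: [0.6526, -0.0495, 0.1425]
tool_rot: [3.107, 0.461, 0.005]
force: [-1.1, -0.9, 0.5]
opening: 0.0118
t 16.50 pos [ 0.6526 -0.0495  0.1425] toolz [ 3.2e-03 -1.0e-04 -1.0e+00] tool y ang deg -73.11 q [-0.16  0.2   1.72  0.    1.21  1.12] F [-1.05 -0.87  0.46] op 0.0118
 rotvec tool deg [ 0.06 -0.17 -0.41]
 shift now-axes mm [-0.4 -0.6 -0.1]  in final axes [-0.4 -0.6 -0.1]  world [-0.6  0.5  0.1]
(np.float64(144.98352174616406), np.float64(235.74601658562784)) (np.float64(280.88006107395233), np.float64(223.09098581516753)) (np.float64(259.2355064348561), np.float64(170.33847795287315))
```

View pics/wrist7.png

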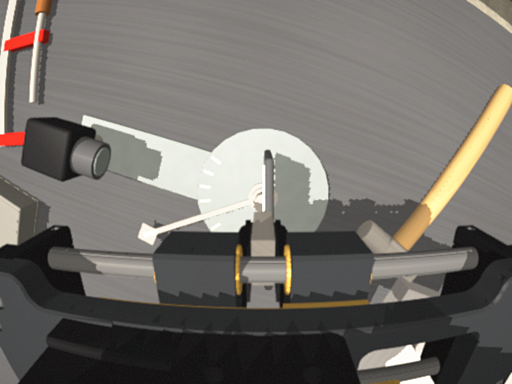

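View pics/t7c.png

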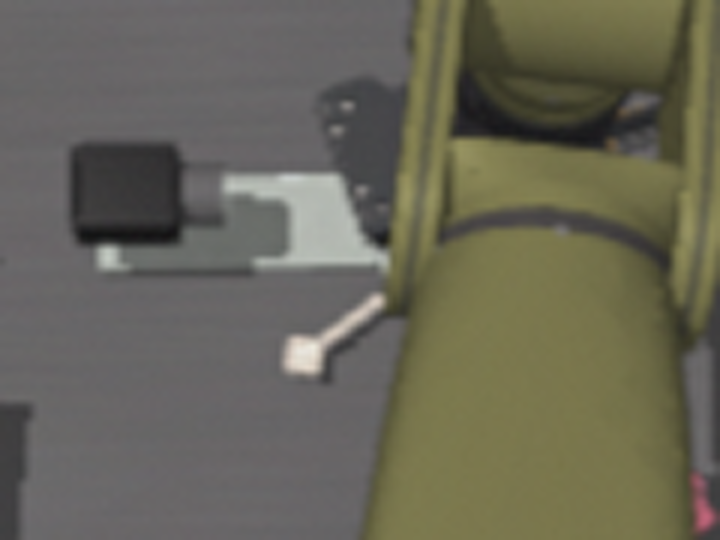

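View pics/s7c.png

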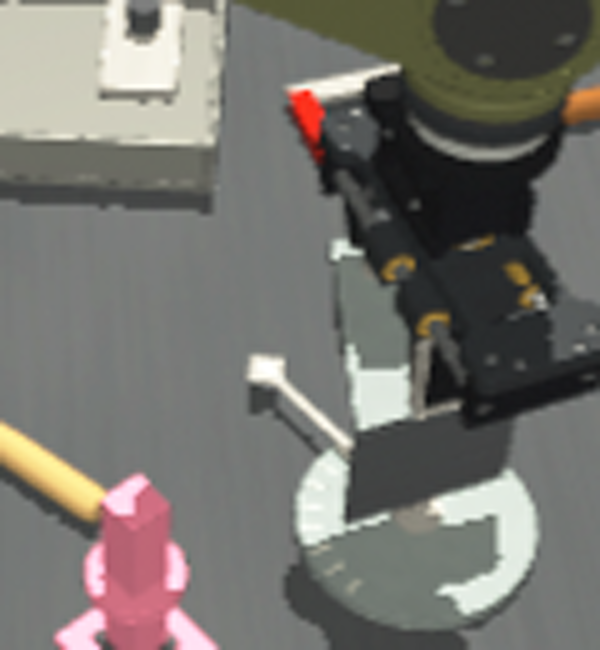

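```bash
python3 - <<'E'
from h import *
W=dict(np.load('w7.npz'));S=imaging.camera_model('side');T=imaging.camera_model('top')
g=lambda s,x0,y0:(lambda x,y:(x0+(x+.5)/s-.5,y0+(y+.5)/s-.5))
piv=np.array([.6515,-.0489])
print('bracket ang',np.arctan2(.336-piv[1],.374-piv[0]))
for n,q in(('w',plane(W,149,232,.017,True)),('t',plane(T,*g(6,210,110)(303,356),.017)),('s',plane(S,*g(5,230,150)(266,369),.017))):
  d=q[:2]-piv; print(n,q.round(4),np.hypot(*d),'ang',np.arctan2(d[1],d[0]))
# needle points, top: tip and far visible
a=plane(T,*g(6,210,110)(303,356),.017);b=plane(T,*g(6,210,110)(380,299),.017);print('needle dir T',np.arctan2(*(a-b)[:2][::-1]))
a=plane(S,*g(5,230,150)(266,369),.017);b=plane(S,*g(5,230,150)(350,447),.017);print('needle dir S',np.arctan2(*(a-b)[:2][::-1]))
a=plane(W,149,232,.017,True);b=plane(W,250,202,.017,True);print('needle dir W',np.arctan2(*(a-b)[:2][::-1]))
E
```

```text
bracket ang 2.1954556033902737
w [0.5812 0.0529 0.017 ] 0.1237146595565335 ang 2.1748613023578764
t [0.58   0.0538 0.017 ] 0.12518234603470638 ang 2.17885181558419
s [0.5809 0.0552 0.017 ] 0.12574704647296792 ang 2.1666990500189294
needle dir T 2.1855734404259377
needle dir S 2.180265310522336
needle dir W 2.1646312236670626
```

```bash
python3 -m jog '{"translation":[[0,0,0],[0,0,0],[0,0,0]],"delta_rot":[[0,0,-0.6],[0,0,0],[0,0,0]],"fingers":[0,0,0]}' 30
python3 - <<'E'
from h import *
plan([.652,-.049,.1426],np.radians(-72.5))
E
```

```text
t: 16.9
position: [0.6526, -0.0495, 0.1425]
tool_rot: [3.104, 0.478, 0.005]
force: [-0.6, -0.0, 0.8]
opening: 0.012
t 16.90 pos [ 0.6526 -0.0495  0.1425] toolz [ 3.2e-03 -1.0e-04 -1.0e+00] tool y ang deg -72.49 q [-0.16  0.2   1.72  0.    1.21  1.11] F [-0.6  -0.04  0.75] op 0.0120
 rotvec tool deg [ 0.06 -0.17  0.01]
 shift now-axes mm [-0.4 -0.6 -0.1]  in final axes [-0.4 -0.6 -0.1]  world [-0.6  0.5  0.1]
```

Now hold for a second to see whether it creeps, then re-measure everything.

```bash
python3 -m jog '{"translation":[[0,0,0],[0,0,0],[0,0,0],[0,0,0],[0,0,0],[0,0,0]],"delta_rot":[[0,0,0],[0,0,0],[0,0,0],[0,0,0],[0,0,0],[0,0,0]],"fingers":[0,0,0,0,0,0]}' 30
python3 - <<'E'
from h import *
m=imaging.camera_model('wrist'); np.savez('w8.npz',**{k:np.array(v) for k,v in m.items()})
plan([.652,-.049,.1426],np.radians(-72.5))
for k in('wrist','top','side'):
  cv2.imwrite(f'pics/{k}8.png',cv2.cvtColor(imaging.capture(k),cv2.COLOR_RGB2BGR))
crop('pics/wrist8.png','pics/w8c.png',120,140,150,110,5)
crop('pics/top8.png','pics/t8c.png',210,110,120,90,6)
E
```

```text
t: 17.4
position: [0.6525, -0.0495, 0.1425]
tool_rot: [3.105, 0.477, 0.005]
force: [-1.3, -1.1, 2.0]
opening: 0.0122
t 17.40 pos [ 0.6525 -0.0495  0.1425] toolz [ 3.2e-03 -1.0e-04 -1.0e+00] tool y ang deg -72.53 q [-0.16  0.2   1.72  0.    1.21  1.11] F [-1.27 -1.06  2.01] op 0.0122
 rotvec tool deg [ 0.06 -0.17 -0.03]
 shift now-axes mm [-0.4 -0.7 -0.1]  in final axes [-0.4 -0.7 -0.1]  world [-0.5  0.5  0.1]
```

View pics/top8.png

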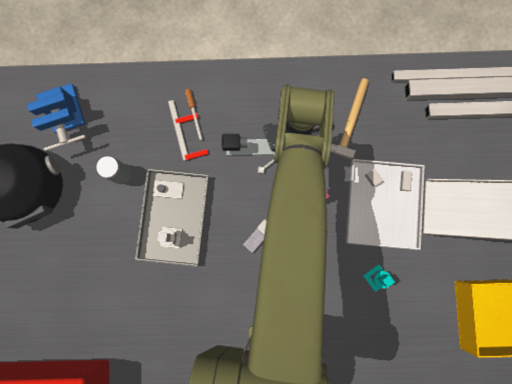

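View pics/t8c.png

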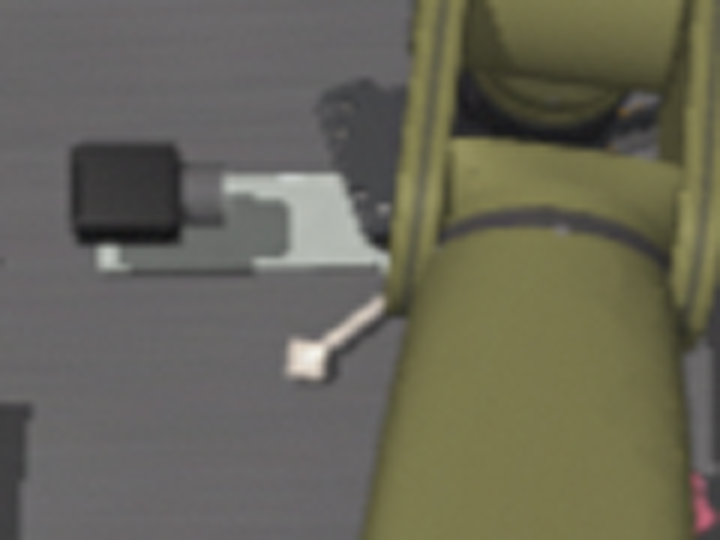

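View pics/w8c.png

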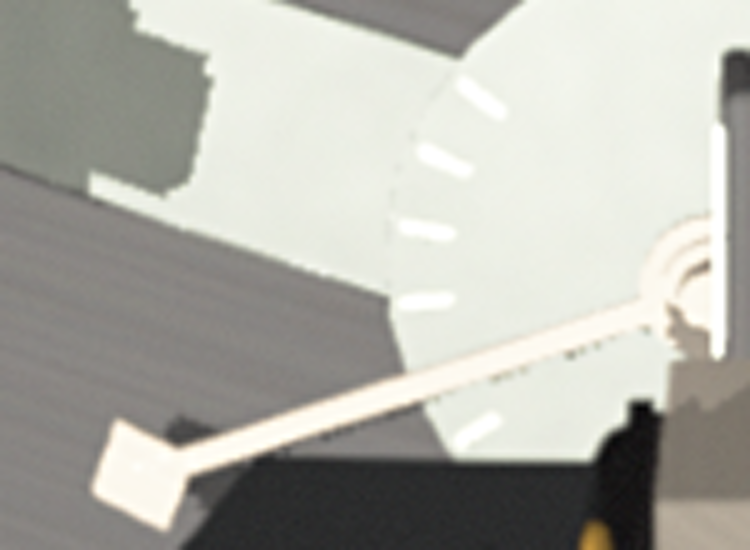

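View pics/side8.png

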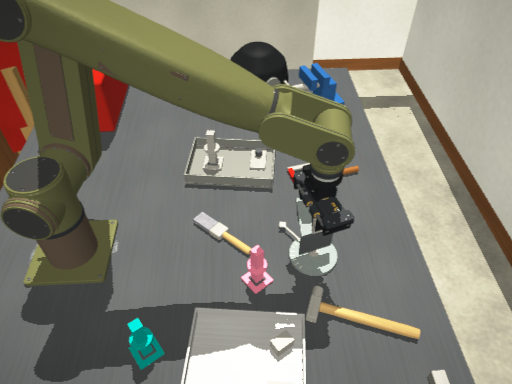

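```bash
python3 - <<'E'
from h import *
W=dict(np.load('w8.npz'));T=imaging.camera_model('top')
g=lambda s,x0,y0:(lambda x,y:(x0+(x+.5)/s-.5,y0+(y+.5)/s-.5))
piv=np.array([.6515,-.0489]); B=np.array([.374,.336])
w=g(5,120,140)
for n,a,b in(('w',plane(W,*w(140,477),.017,True),plane(W,*w(645,312),.017,True)),('t',plane(T,*g(6,210,110)(307,360),.017),plane(T,*g(6,210,110)(380,305),.017))):
  d=a[:2]-piv;e=(a-b)[:2]
  for k,v in(('tip',d),('needle',e)):
    u=v/np.hypot(*v); r=B-piv; print(n,k,np.arctan2(v[1],v[0]),'miss mm',1000*(u[0]*r[1]-u[1]*r[0]))
E
```

```text
w tip 2.2057898378651615 miss mm -4.90355064410436
w needle 2.2019549694537486 miss mm -3.083954948017331
t tip 2.2024563851693952 miss mm -3.321873401020803
t needle 2.1939230295812053 miss mm 0.7272124635880339
```

The sight line passes within 5 mm of the flange axis in every estimate, against an allowance of 25 mm. The hold is steady and the bracket stands upright, so I'm handing in.

```bash
python3 -c "
from h import *
print(arm.sign_off())"
```

```text
the job is handed in; nothing more can be done
None
```

The job is handed in at about 17.5 s, well inside the 51 s limit; no verdict is reported.

**Bracket:** I took it by its post from the tray and set it upright on the floor of the tote's free half, at about (0.374, 0.336). It touched down at the expected height with a push of about 9 N before I let go, and the later pictures show it standing there. The clip, offcuts and other bench items look unmoved wherever they are visible. The arm hides part of the bench in the last top view.

**Mirror:** I turned it about 28.7° counterclockwise and handed in while still holding it with a 30 N grip. It stayed steady to 0.04° over half a second of holding.

**Last check:** The pointer's direction measured 2.194 to 2.206 rad in the wrist and top views. The bracket lies at 2.195 rad, so the sight line passes 1 to 5 mm from the flange axis, against the 25 mm allowed. Estimates from the two views differ by up to 0.012 rad, which is well within tolerance. No check failed.

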